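# Make up a clamping kit and a bearing kit at the fastener store

### The job

Make up two kits from the stock on the bench. Clamping kit, in the kit board: lay the clamp bar in the long lane, stand the bolt upright on its head in the smaller pocket and lay the large hex nut flat in the larger pocket. Bearing kit, in the grey case: stand the flanged bush on its flange in the open pocket, press the lid's black tab so that the lid springs open, lay the ball bearing flat in the compartment beneath and leave the lid open; leave the small nut where it is.

Things in the scene. Friction and masses are not known exactly. Their poses are not given: they have to be found in the camera images.
- bolt_mid (a point): Bright steel hex bolt standing upright on its head, round threaded shank 20 mm in diameter pointing up, hex head at the bottom 30 mm across flats and 13 mm high, 70 mm tall overall, about 0.22 kg. The point is on its axis, half-way up (35 mm above its underside); z points up the shank. It tips over if knocked.
- large_nut_mid (a point): Large steel hex nut lying flat, 46 mm across flats (53 mm across corners), 24 mm high, about 0.21 kg. The point is its centre, 12 mm above its underside; z is the bore axis, x is normal to one pair of flats (the other pairs are at 60 and 120 degrees).
- small_nut_mid (a point): Small steel hex nut lying flat, 30 mm across flats, 24 mm high; not part of either kit, to be left where it is. The point is its centre, 12 mm above its underside.
- clamp_bar_mid (a point): Dark steel clamp bar (strap) lying flat, 90 mm long (x) by 26 mm wide (y) by 22 mm high (z), slotted on top, about 0.36 kg. The point is its centre, 11 mm above its underside.
- bearing_mid (a point): Ball bearing lying flat: steel cylinder 42 mm in diameter, 20 mm high, dark seal ring on top, about 0.11 kg. The point is its centre, 10 mm above its underside; z is its axis.
- bush_mid (a point): Brass flanged bush standing on its flange: flange 50 mm in diameter and 8 mm high at the bottom, above it a sleeve 32 mm in diameter, 34 mm tall overall, about 0.2 kg. The point is on its axis, half-way up (17 mm above its underside); z points up from flange to sleeve.
- kit_board: Kit board, fixed: low grey plastic tray, black floors 4 mm above the bench; 171 mm (x) by 145 mm (y), rims and dividers 6 mm thick, 12 mm high. Origin: centre of underside, z up. Long lane (bar): 159 (x) by 55 (y) mm, centred at x 0, y -39 mm. Larger pocket (nut): 95 (x) by 72 (y) mm, centred at x -32, y +30.5 mm. Smaller pocket (bolt): 58 (x) by 72 (y) mm, centred at x +50.5, y +30.5 mm.
- case: Bearing case, fixed: grey block 164 mm (x) by 88 mm (y), 32 mm high, two recesses 73 (x) by 76 (y) mm, 10 mm deep, floors 22 mm above the bench. Origin: centre of underside, z up. Open pocket (bush): centred at x +39.5 mm, y 0. Compartment (bearing): centred at x -39.5 mm, y 0, hidden at the start under a steel lid whose top is 49 mm above the bench; hinge along y at x -83 mm, z 32 mm.
- tab (a point): Black ribbed press tab of the lid, 24 mm (x) by 34 mm (y), sticking out beyond the hinge on the case's -x side. The point is on its top face, where to press: with the lid shut at x -101 mm, y 0 in the case's frame, 49 mm above the bench. It turns with the lid (axes as the case's when shut).
- lid (a joint): Angle of the case's lid: 0 shut, 1.7 rad fully open (upright, leaning slightly over the tab side, reaching 115 mm above the bench). A counterbalance spring holds it shut or open: pressing the tab straight down 10 to 12 mm (1 to 2 N) turns it past centre, and it springs open by itself, fully so once the finger is raised out of its way.
There are look-alikes about, which are no part of the job. Leave any blue or red look-alike of the part that bears bolt_mid alone. Leave any yellow look-alike of the part that bears bearing_mid alone.

How it is judged:
At the end, for the whole second after the job is handed in: Bar along its lane (0.4 rad), bolt and large nut in their pockets, bush in the open pocket, bearing in the compartment: each on the floor (4 mm), flat or upright as asked (0.12 rad), released, at rest. Lid open beyond 1.4 rad. Small nut within 20 mm of its start (x of clamp_bar_mid in the frame of kit_board between -0.038 and 0.038 m and y of clamp_bar_mid in the frame of kit_board between -0.057 and -0.021 m and z of clamp_bar_mid in the frame of kit_board between 0.011 and 0.019 m and angle between each of clamp_bar_mid, large_nut_mid, bolt_mid, bush_mid, bearing_mid's own z axis and vertical below 0.12 rad and angle between the x axis of clamp_bar_mid and the x axis of kit_board, either way round below 0.4 rad and x of large_nut_mid in the frame of kit_board between -0.059 and -0.005 m and y of large_nut_mid in the frame of kit_board between 0.0125 and 0.0485 m and z of large_nut_mid in the frame of kit_board between 0.012 and 0.02 m and x of bolt_mid in the frame of kit_board between 0.0325 and 0.0685 m and y of bolt_mid in the frame of kit_board between 0.0065 and 0.0545 m and z of bolt_mid in the frame of kit_board between 0.035 and 0.043 m and x of bush_mid in the frame of case between 0.0235 and 0.0555 m and y of bush_mid in the frame of case between -0.016 and 0.016 m and z of bush_mid in the frame of case between 0.035 and 0.043 m and x of bearing_mid in the frame of case between -0.0585 and -0.0205 m and y of bearing_mid in the frame of case between -0.02 and 0.02 m and z of bearing_mid in the frame of case between 0.028 and 0.036 m and value of joint lid above 1.4 rad and distance of small_nut_mid from where it was at the start of the episode below 0.02 m and linear speed of each of clamp_bar, large_nut, bolt, bush, bearing below 0.02 m/s and contact force between each of clamp_bar, large_nut, bolt, bush, bearing and the fingers below 0.1 N); the robot touches nothing.
It fails at once if the small nut is pushed or carried off its place (more than 20 mm) (not (distance of small_nut_mid from where it was at the start of the episode below 0.02 m)).
It also fails if it takes over 136 s, if anything falls off the work surface, if the arm or the gripper's body presses on something with over 40 N, if the wrist force passes 120 N, or if a joint passes its speed limit or range.

### The arm

A 6-joint arm with a two-finger parallel gripper is mounted at the origin on the work surface. World frame = base frame: x ahead of the robot, y to its left, z up, the work surface at z = 0. Lengths are in m, angles in rad, forces in N, time in s.
With the tool pointing down it reaches from about 0.225 to 0.875 m from the base axis. Payload 3.4 kg.
Tool frame: the origin (TCP) lies on the centre line of the jaws, within the pads' length; the fingertips stand 11 mm ahead of it and the grasp point (between the pads) lies 8 mm behind it; z points along the fingers, y is the line along which they close (so a half turn about z gives the same grasp; the last joint's range is limited). The gripper opens to 85 mm and grips with 20 to 120 N. Pads are 22 mm wide; open, the fingers measure 114 mm over their backs; the gripper's body (76 mm by 85 mm) begins 54 mm behind the grasp point. The pads swing forward as they close: fully open they stand 13 mm farther back than shut.
Start: joints at [1.124, 0.276, 1.505, -0, 1.361, -0.121], TCP at [0.184, 0.545, 0.242] pointing down, gripper open.
Joint ranges: [-2.89, 2.89], [-0.75, 2.08], [0.22, 2.7], [-1.18, 4.32], [0.11, 2.71], [-2.7, 2.7]. Speed limits (rad/s): [2.57, 2.57, 3.14, 3.14, 3.14, 3.14].

### API

Orientations are given as a unit quaternion [w, x, y, z].
In Python, from rig import manip, eyes, job gives the robot as it stands.
- The arm moves only by the tool drive_tool, never from a script. Its argument "rows" is a list of rows, each a list of 3 entries, a list of its own where there are three numbers: the turn, a rotation vector about the world's x, y, z in rad, then the shift along the world's x, y, z in cm, then the finger opening in cm, from 0 to 8.54. A call has 1 to 8 rows; each row shifts and turns the commanded pose from where the row before left it; what a row does not reach is not made up. A row lasts 1/8 s, in which the tool goes at most 62.5 mm and 10.7 degrees, less where a joint would pass 70% of its speed; a pose out of reach is approached as far as the arm can. A call is refused whole if a number of a shift passes 6.25 or a number of a turn 0.188, either way. A call with a gripper value outside its range is refused whole. The fingers move at their own pace and stop on an object; "force" is the grip in N (left out, the last holds). Time passes only in rows, so rows that do not move let the fingers close. It gives the time, the measured TCP pose, the force, the opening and the grip force at its end, in the units of the state.
- manip.get_state(): the state, without advancing time (a new reading comes with each control period).
- eyes.get_image(name): name is "scene" or "top" or "wrist"; returns the picture (420x560x3 uint8, red, green, blue); there is no depth.
- eyes.get_calibration(name): a dict with "camera_matrix" (3x3 intrinsics, pixels), "view" (4x4, takes a point from world to camera coordinates). Camera axes: x right, y up, looking along -z (the intrinsics and any distortion apply to the point x, -y, -z); pixel columns grow to the right and rows downward; lengths in m; the calibration is good to about 2 mm. A picture is of the moment at which its call begins: read the wrist's pose just before it. get_calibration takes no time and is no camera call; for the wrist camera it gives the pose at the moment of the call.
- job.sign_off(): hands the job in; it is judged then, once.
The state is a dict: "clock": time; "qpos": joint angles; "qd": joint speeds; "effort": joint torques, N m; "position": TCP position; "ee_rot": TCP orientation; "contact_force": force on the tool from outside, world axes, zero at the start; "moment": the same for the moment, N m; "width": finger opening in m; "gripper_force": force on a finger pad.
Only numpy, scipy, OpenCV 4.12 (cv2) and the standard library are available. Lean on these libraries where they do the work, as an engineer would, in place of code of your own. Each camera call takes 0.05 s, during which the arm holds its last target. There are 200 camera calls.

## Working session

There is one attempt and no reset: what is moved stays moved. The work goes in short steps, Python scripts to look and compute and a tool call to move; the robot and the scene stay as the last step left them, time stands still between calls to the robot, and variables do not carry over. Pictures are saved under pics/ and viewed, at most 14 in all, crops included, and the job is handed in when it is done.

Besides the shell and the picture viewer there is one more tool, called after "Emit:" as a command line: name --argument value ..., lists and objects as JSON in quotes. drive_tool: Moves the arm, as the interface text tells. Its arguments: {"type":"object","properties":{"rows":{"type":"array"},"force":{"type":"number"}},"required":["rows"]}

```bash
mkdir -p pics
cat > h.py <<'E'
from rig import manip, eyes, job
import numpy as np, cv2
def snap(n,f):
    c=eyes.get_calibration(n); im=eyes.get_image(n); cv2.imwrite('pics/'+f,cv2.cvtColor(im,cv2.COLOR_RGB2BGR)); return im,c
def ray(c,u,v):
    K=np.array(c["camera_matrix"]); V=np.array(c["view"]); d=np.linalg.inv(K)@[u,v,1]; d=np.array([d[0],-d[1],-d[2]])
    return -V[:3,:3].T@V[:3,3], V[:3,:3].T@d
def pl(c,u,v,z):
    o,d=ray(c,u,v); return (o+d*(z-o[2])/d[2]).round(4)
def proj(c,p):
    V=np.array(c["view"]); q=V[:3,:3]@np.array(p)+V[:3,3]; q=np.array(c["camera_matrix"])@[q[0],-q[1],-q[2]]; return (q[:2]/q[2]).round(1)
E
python3 - <<'E'
from h import *
for n in("top","scene"):
    im,c=snap(n,n+"0.png"); print(n,{k:np.array(v).round(3).tolist() for k,v in c.items()})
print(manip.get_state())
E
```

```text
top {'camera_matrix': [[518.901, 0.0, 280.751], [0.0, 518.901, 208.275], [0.0, 0.0, 1.0]], 'view': [[0.018, -0.999, 0.027, -0.027], [0.991, 0.022, 0.134, -0.526], [-0.134, 0.025, 0.991, -1.215], [0.0, 0.0, 0.0, 1.0]]}
scene {'camera_matrix': [[527.998, 0.0, 275.235], [0.0, 527.998, 211.599], [0.0, 0.0, 1.0]], 'view': [[-0.702, 0.712, 0.017, 0.365], [-0.463, -0.475, 0.748, 0.19], [0.54, 0.518, 0.663, -1.514], [0.0, 0.0, 0.0, 1.0]]}
{'clock': 0.1, 'qpos': array([ 1.12400890e+00,  2.76554053e-01,  1.50597027e+00, -6.82241973e-06,
        1.36069237e+00, -1.20958627e-01]), 'qd': array([-0.00100316, -0.0009439 , -0.00197295,  0.00069903, -0.00065625,
       -0.00137492]), 'effort': array([ 1.20204688e-03, -4.17706776e+01, -2.46403760e+01,  1.44710980e-04,
        5.85082380e-03,  3.99216276e-06]), 'position': array([0.18385197, 0.54436173, 0.24152792]), 'ee_rot': array([-2.24224823e-04,  1.62193941e-01,  9.86758565e-01, -7.80454874e-04]), 'contact_force': array([ 1.01227992, -0.12536544,  0.35805722]), 'moment': array([-0.01261218,  0.04375403,  0.01291901]), 'gripper_force': 0.0, 'width': 0.08533629955509053}
```

View pics/top0.png

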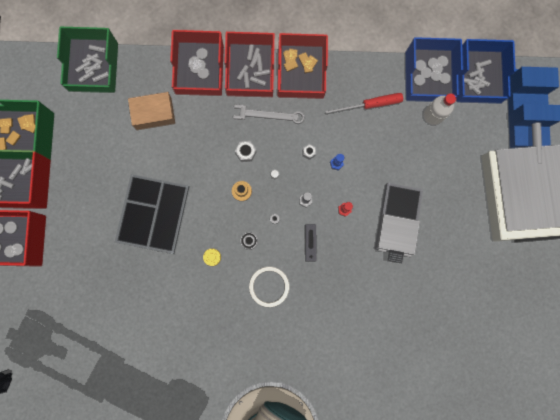

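View pics/scene0.png

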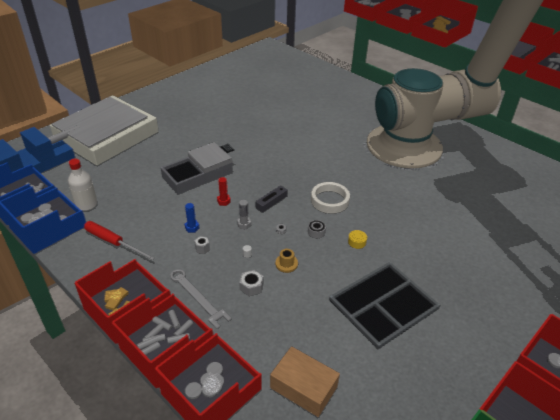

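The top picture's candidates are:
- **Bolt:** steel at (306,200). The blue (337,161) and red (346,209) ones are look-alikes.
- **Bearing:** steel with dark ring at (249,240). The yellow one (211,257) is a look-alike, and there is a tiny nut at (275,218).
- **Large nut:** (246,150). The small nut is at (309,151).
- **Bush:** (241,190).
- **Bar:** (311,242).
- **Board:** (152,214), with its lane to the right.
- **Case:** (400,220), with its tab at (396,256).

One close crop will check these.

Run:
```python
from h import *
im=cv2.imread('pics/top0.png'); 
cv2.imwrite('pics/crop.png',cv2.resize(im[135:275,225:425],None,fx=4,fy=4,interpolation=cv2.INTER_CUBIC))
cv2.imwrite('pics/board.png',cv2.resize(im[165:265,105:205],None,fx=6,fy=6,interpolation=cv2.INTER_CUBIC))
```

```text
(no output)
```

View pics/crop.png

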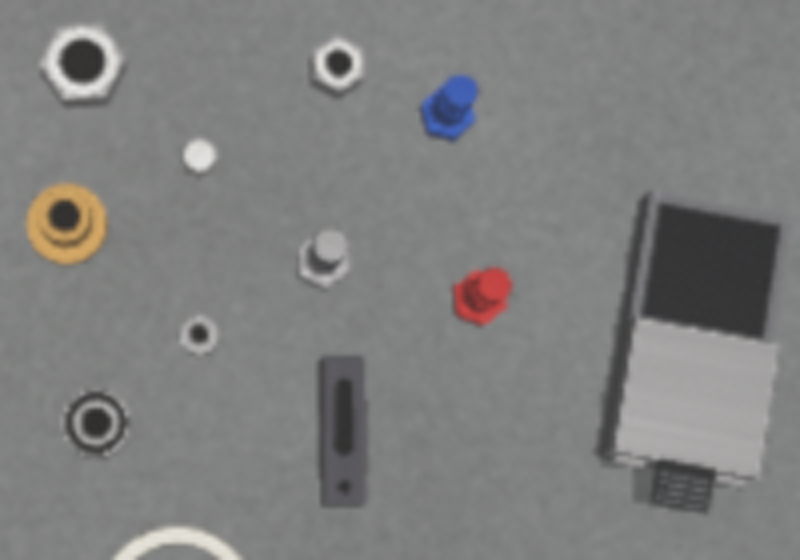

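View pics/board.png

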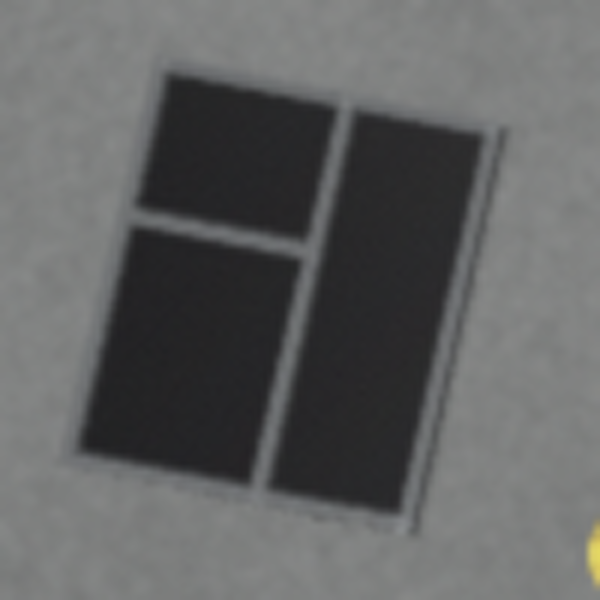

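The crop confirms the choices: steel bolt at crop (330,250), bearing (96,422), bar (342,430), nut (82,62), bush (66,222) and small nut (338,65). The board shows its lane on the right, the smaller pocket upper left and the larger one lower left.

Run:
```python
from h import *
im=cv2.imread('pics/top0.png'); c=eyes.get_calibration("top")
def o(u,v,z,x0=225,y0=135,s=4): return pl(c,(u+.5)/s-.5+x0,(v+.5)/s-.5+y0,z)
print("nut",o(82,62,.024)); 
print("nut edge normals",[o(a,b,.024) for a,b in((42,64),(62,98),(105,98),(124,64),(104,28),(62,28))])
print("small",o(338,65,.024)); print("white",o(200,155,.02),"tiny",o(199,335,.01))
print("bolt top",o(331,246,.07),"head bottom",o(324,262,.008))
print("bolt head corners",[o(*p,.013) for p in((299,265),(324,286),(349,266))])
print("red",o(495,282,.07),"blue",o(461,92,.07))
print("bush top",o(65,215,.034),"flange",o(66,223,.004))
print("bearing",o(96,422,.02)); 
b=[o(*p,.022) for p in((319,356),(363,357),(366,505),(321,506))]; print("bar",b,np.mean(b,0))
print("lid",[o(*p,.049) for p in((637,318),(778,344),(760,478),(614,450))],"tab",o(682,486,.049))
print("openpocket",[o(*p,.032) for p in((658,204),(780,226))])
g=cv2.cvtColor(im,cv2.COLOR_BGR2GRAY); m=np.zeros_like(g); m[165:265,105:205]=(g[165:265,105:205]<75)*255
for k in cv2.findContours(m,0,1)[0]:
    if cv2.contourArea(k)<150: continue
    bx=cv2.boxPoints(cv2.minAreaRect(k)); q=np.array([pl(c,*p,.008) for p in bx]); print("pocket",q.mean(0).round(4),np.linalg.norm(q[1]-q[0]).round(4),np.linalg.norm(q[2]-q[1]).round(4),np.degrees(np.arctan2(*(q[1]-q[0])[1::-1])).round(1))
```

```text
nut [0.6706 0.0741 0.024 ]
nut edge normals [array([0.6687, 0.0987, 0.024 ]), array([0.6476, 0.0858, 0.024 ]), array([0.6483, 0.0594, 0.024 ]), array([0.67  , 0.0483, 0.024 ]), array([0.6925, 0.0612, 0.024 ]), array([0.6918, 0.0871, 0.024 ])]
small [ 0.6727 -0.084   0.024 ]
white [6.148e-01 2.000e-04 2.000e-02] tiny [ 0.5044 -0.0015  0.01  ]
bolt top [ 0.5519 -0.0774  0.07  ] head bottom [ 0.5517 -0.0779  0.008 ]
bolt head corners [array([ 0.5487, -0.0621,  0.013 ]), array([ 0.536 , -0.0777,  0.013 ]), array([ 0.5488, -0.093 ,  0.013 ])]
red [ 0.5326 -0.1743  0.07  ] blue [ 0.6465 -0.1539  0.07  ]
bush top [0.573  0.0814 0.034 ] flange [0.5732 0.0822 0.004 ]
bearing [0.449  0.0598 0.02  ]
bar [array([ 0.4917, -0.0745,  0.022 ]), array([ 0.4917, -0.1013,  0.022 ]), array([ 0.4021, -0.1039,  0.022 ]), array([ 0.401 , -0.0768,  0.022 ])] [ 0.446625 -0.089125  0.022   ]
lid [array([ 0.5157, -0.2629,  0.049 ]), array([ 0.5018, -0.3477,  0.049 ]), array([ 0.4216, -0.3355,  0.049 ]), array([ 0.4365, -0.2485,  0.049 ])] tab [ 0.416  -0.2889  0.049 ]
openpocket [array([ 0.5884, -0.2803,  0.032 ]), array([ 0.5765, -0.3552,  0.032 ])]
pocket [0.4848 0.3349 0.008 ] 0.0962 0.0718 -9.6
pocket [0.5041 0.2602 0.008 ] 0.1596 0.0548 -10.0
pocket [0.5664 0.3203 0.008 ] 0.0568 0.072 -7.9
```

The geometry fits the given sizes: pockets 96×72, 160×55 and 57×72 mm, and bar 90×27 mm. The board's yaw is about -9.8° and the case's about -9.3°. I'll fetch the large nut first.

Emit:
drive_tool --rows '[[[0,0,-0.021],[4,-4,-1],8],[[0,0,-0.021],[4,-4,-1],8],[[0,0,-0.021],[4,-4,-1],8],[[0,0,-0.021],[4,-4,-1],8],[[0,0,-0.021],[4,-4,-1],8],[[0,0,-0.021],[4,-4,-1],8],[[0,0,-0.021],[4,-4,-1],8],[[0,0,-0.021],[4,-4,-1],8]]' --force 60

```text
clock: 1.1
position: [0.505, 0.2233, 0.1617]
ee_rot: [-0.0, 0.245, 0.97, 0.0]
contact_force: [0.6, 0.5, -0.4]
width: 0.0802
gripper_force: 0.0
```

Emit:
drive_tool --rows '[[[0,0,0],[4.1,-3.7,-1],8],[[0,0,0],[4.1,-3.7,-1],8],[[0,0,0],[4.1,-3.7,-1],8],[[0,0,0],[4.2,-3.8,-1],8],[[0,0,0],[0,0,0],8],[[0,0,0],[0,0,0],8]]'

```text
clock: 1.85
position: [0.6682, 0.0758, 0.1214]
ee_rot: [-0.001, 0.245, 0.97, 0.0]
contact_force: [-0.0, -0.0, -0.0]
width: 0.0803
gripper_force: 0.0
```

Run:
```python
from h import *
print(manip.get_state()["position"],manip.get_state()["ee_rot"]); im,c=snap("wrist","w1.png")
print(proj(c,[.6706,.0741,.024]),proj(c,[.573,.0814,.034]),np.array(c["view"]).round(3).tolist())
```

```text
[0.66824323 0.07580117 0.12143942] [-1.22414246e-03  2.44754149e-01  9.69584400e-01  6.45055206e-06]
[276.1 223.3] [205.3  80.9] [[0.474, 0.88, 0.0, -0.384], [-0.835, 0.45, -0.317, 0.526], [-0.279, 0.15, 0.948, -0.091], [0.0, 0.0, 0.0, 1.0]]
```

View pics/w1.png

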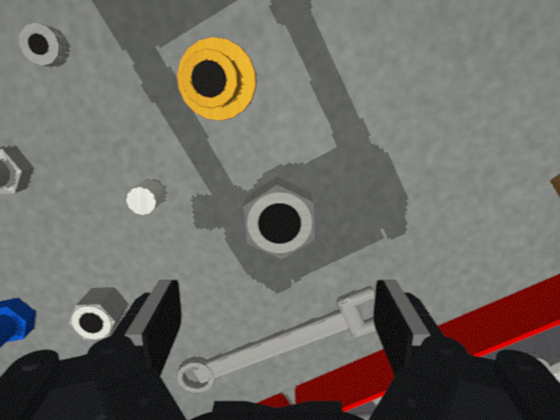

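The nut sits at (279,222), which matches the prediction of (276,223), and its flats line up with the jaws.

Emit:
drive_tool --rows '[[[0,0,0],[0.25,-0.2,-4],8],[[0,0,0],[0,0,-4],8],[[0,0,0],[0,0,-2.2],8],[[0,0,0],[0,0,0],5],[[0,0,0],[0,0,0],4],[[0,0,0],[0,0,0],4],[[0,0,0],[0,0,0],4],[[0,0,0],[0,0,0],4]]'

```text
clock: 2.9
position: [0.6726, 0.0743, 0.0223]
ee_rot: [0.001, 0.244, 0.97, 0.001]
contact_force: [0.1, 1.3, 6.5]
width: 0.0447
gripper_force: 61.4
```

Emit:
drive_tool --rows '[[[0,0,0],[0,0,1],4],[[0,0,0],[0,0,3],4],[[0,0,0],[0,0,4],4],[[0,0,0],[-3,4.3,0],4],[[0,0,0],[-3,4.3,0],4],[[0,0,0],[-3,4.3,0],4],[[0,0,0],[-3,4.3,0],4],[[0,0,0],[-3,4.3,0],4]]'

```text
clock: 3.9
position: [0.5205, 0.2897, 0.1005]
ee_rot: [0.0, 0.245, 0.97, -0.0]
contact_force: [0.4, 0.4, -2.2]
width: 0.0445
gripper_force: 60.8
```

Emit:
drive_tool --rows '[[[0,0,0],[-3.6,4.5,0],4],[[0,0,0],[0,0,0],4],[[0,0,0],[0,0,0],4],[[0,0,0],[0,0,0],4]]'

```text
clock: 4.4
position: [0.4865, 0.3328, 0.1004]
ee_rot: [0.0, 0.245, 0.97, -0.0]
contact_force: [1.0, 0.2, -1.9]
width: 0.0443
gripper_force: 60.8
```

Run:
```python
from h import *
s=manip.get_state();print(s["position"],s["contact_force"],s["width"]); im,c=snap("wrist","w2.png")
p=s["position"]; print([proj(c,p+[0,0,d]) for d in(.02,.01,0,-.01,-.02)]); print(proj(c,[.4848,.3349,.004]))
```

```text
[0.48652178 0.33281231 0.1004055 ] [ 1.00338764  0.16307481 -1.90596781] 0.04429051555567281
[array([276.5, 329.1]), array([276.5, 313. ]), array([276.5, 298.9]), array([276.6, 286.4]), array([276.6, 275.4])]
[278.2 215.8]
```

View pics/w2.png

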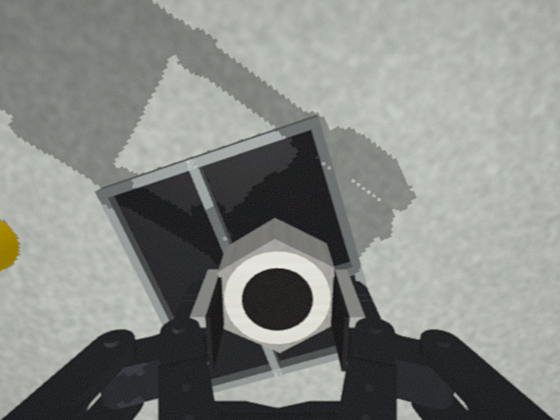

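The nut is held level and its top is at TCP height. Now I'll lower it into the large pocket with the tips above the rims.

Emit:
drive_tool --rows '[[[0,0,0],[-0.2,0.2,-3],4],[[0,0,0],[0,0,-3],4],[[0,0,0],[0,0,-1],4],[[0,0,0],[0,0,-0.2],4],[[0,0,0],[0,0,0],4]]'

```text
clock: 5.08
position: [0.4845, 0.3359, 0.0292]
ee_rot: [0.001, 0.245, 0.97, 0.001]
contact_force: [0.0, -0.0, -1.8]
width: 0.044
gripper_force: 60.8
```

Emit:
drive_tool --rows '[[[0,0,0],[0,0,-0.3],4],[[0,0,0],[0,0,0],4],[[0,0,0],[0,0,0],5.5],[[0,0,0],[0,0,0],5.8],[[0,0,0],[0,0,2],5.8],[[0,0,0],[0,0,4],5.8],[[0,0,0],[0,0,5],5.8]]'

```text
clock: 5.95
position: [0.4827, 0.3354, 0.1355]
ee_rot: [-0.001, 0.244, 0.97, -0.001]
contact_force: [0.3, 1.2, -0.6]
width: 0.0578
gripper_force: 0.0
```

Emit:
drive_tool --rows '[[[0,0,0],[0.8,-5.1,0.5],5.8],[[0,0,0],[0.8,-5.1,0],5.8],[[0,0,0],[0.8,-5.1,0],5.8],[[0,0,0],[0.8,-5.1,0],5.8],[[0,0,0],[0.8,-5.1,0],5.8],[[0,0,0],[0.8,-5.1,0],5.8],[[0,0,0],[0.8,-5.1,0],5.8],[[0,0,0],[0.8,-5.1,0],5.8]]'

```text
clock: 6.95
position: [0.5476, -0.0738, 0.1405]
ee_rot: [0.0, 0.244, 0.97, 0.0]
contact_force: [0.5, -0.2, -0.8]
width: 0.058
gripper_force: 0.0
```

Emit:
drive_tool --rows '[[[0,0,0],[0,0,0],5.8],[[0,0,0],[0,0,0],5.8]]'

```text
clock: 7.2
position: [0.5471, -0.0719, 0.1401]
ee_rot: [-0.0, 0.245, 0.97, 0.0]
contact_force: [-0.8, 1.1, 0.6]
width: 0.0582
gripper_force: 0.0
```

Run:
```python
from h import *
s=manip.get_state();print(s["position"],s["ee_rot"]); im,c=snap("wrist","w3.png")
print(proj(c,[.5519,-.0774,.07]))
```

```text
[ 0.54709592 -0.07188267  0.14014899] [-4.92952382e-04  2.44825412e-01  9.69566974e-01  3.96312632e-04]
[272.3 245.2]
```

View pics/w3.png

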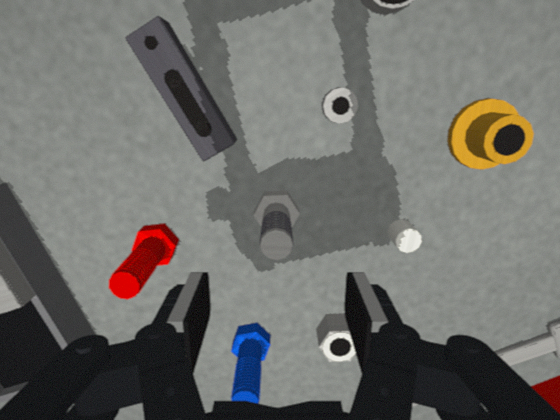

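The bolt top is at (277,245) and was predicted at (272,245). The red and blue ones are well clear.

Emit:
drive_tool --rows '[[[0,0,0],[0.45,-0.55,0],5.8],[[0,0,0],[0,0,-3.5],5.8],[[0,0,0],[0,0,-3.5],5.8],[[0,0,0],[0,0,-2.5],5.8],[[0,0,0],[0,0,0],3.5],[[0,0,0],[0,0,0],1.8],[[0,0,0],[0,0,0],1.8],[[0,0,0],[0,0,0],1.8]]'

```text
clock: 8.25
position: [0.5528, -0.0777, 0.0464]
ee_rot: [0.001, 0.244, 0.97, 0.0]
contact_force: [-0.0, 1.5, 0.6]
width: 0.0187
gripper_force: 42.1
```

Emit:
drive_tool --rows '[[[0,0,0],[0,0,0],1.8],[[0,0,0],[0,0,0],1.8]]'

```text
clock: 8.5
position: [0.5528, -0.0778, 0.0463]
ee_rot: [0.001, 0.244, 0.97, 0.0]
contact_force: [0.5, 1.3, 6.5]
width: 0.0191
gripper_force: 42.3
```

Emit:
drive_tool --rows '[[[0,0,0],[0,0,1.5],1.5],[[0,0,0],[0,0,3.5],1.5],[[0,0,0],[0.1,2,3],1.5],[[0,0,0],[0.2,4.5,0],1.5],[[0,0,0],[0.2,5,0],1.5],[[0,0,0],[0.2,5,0],1.5],[[0,0,0],[0.2,5,0],1.5],[[0,0,0],[0.2,5,0],1.5]]'

```text
clock: 9.5
position: [0.5627, 0.1885, 0.1256]
ee_rot: [-0.0, 0.244, 0.97, -0.0]
contact_force: [0.2, 0.2, -1.6]
width: 0.0187
gripper_force: 58.8
```

Emit:
drive_tool --rows '[[[0,0,0],[0.2,5,0],1.5],[[0,0,0],[0.2,4.5,0],1.5],[[0,0,0],[0.1,3.3,0],1.5],[[0,0,0],[0,0.5,0],1.5],[[0,0,0],[0,0,0],1.5],[[0,0,0],[0,0,0],1.5]]'

```text
clock: 10.25
position: [0.5679, 0.3189, 0.1253]
ee_rot: [-0.0, 0.245, 0.97, -0.001]
contact_force: [-0.8, 0.1, -1.8]
width: 0.0184
gripper_force: 58.8
```

Lower to 0.0505 (-7.5 cm).

Emit:
drive_tool --rows '[[[0,0,0],[0,0,-3],1.5],[[0,0,0],[0,0,-3],1.5],[[0,0,0],[0,0,-1],1.5],[[0,0,0],[0,0,-0.3],1.5],[[0,0,0],[0,0,0],1.5],[[0,0,0],[0,0,0],1.5]]'

```text
clock: 11.0
position: [0.5689, 0.3206, 0.0536]
ee_rot: [0.001, 0.244, 0.97, 0.001]
contact_force: [-0.1, 1.2, -2.4]
width: 0.0186
gripper_force: 58.8
```

Emit:
drive_tool --rows '[[[0,0,0],[0,0,-0.2],1.5],[[0,0,0],[0,0,-0.1],1.5],[[0,0,0],[0,0,-0.1],1.5],[[0,0,0],[0,0,0],1.5],[[0,0,0],[0,0,0],1.5]]'

```text
clock: 11.62
position: [0.5684, 0.3206, 0.0503]
ee_rot: [0.001, 0.244, 0.97, 0.001]
contact_force: [-2.5, -0.1, 8.0]
width: 0.0185
gripper_force: 60.1
```

Emit:
drive_tool --rows '[[[0,0,0],[0,0,0],2.5],[[0,0,0],[0,0,0],4],[[0,0,0],[0,0,0],5],[[0,0,0],[0,0,3],5],[[0,0,0],[0,0,4],5],[[0,0,0],[0,0,3],5]]'

```text
clock: 12.38
position: [0.5685, 0.3205, 0.1497]
ee_rot: [0.0, 0.244, 0.97, 0.0]
contact_force: [0.1, 0.7, 0.5]
width: 0.0502
gripper_force: 0.0
```

Emit:
drive_tool --rows '[[[0,0,0.065],[-1.5,-5.1,0],5],[[0,0,0.065],[-1.5,-5.1,0],5],[[0,0,0.065],[-1.5,-5.1,0],5],[[0,0,0.065],[-1.5,-5.1,0],5],[[0,0,0.065],[-1.5,-5.1,0],5],[[0,0,0.065],[-1.5,-5.1,0],5],[[0,0,0.065],[-1.5,-5.1,-1],5],[[0,0,0.065],[-1.6,-5.2,-1],5]]'

```text
clock: 13.38
position: [0.4467, -0.0903, 0.1283]
ee_rot: [0.001, -0.014, 1.0, -0.0]
contact_force: [0.9, -1.3, 1.0]
width: 0.0501
gripper_force: 0.0
```

Emit:
drive_tool --rows '[[[0,0,0],[0,0,-1],5],[[0,0,0],[0,0,0],5],[[0,0,0],[0,0,0],5]]'

```text
clock: 13.75
position: [0.4476, -0.0876, 0.1185]
ee_rot: [0.0, -0.014, 1.0, 0.0]
contact_force: [0.7, -0.6, 0.4]
width: 0.05
gripper_force: 0.0
```

Run:
```python
from h import *
s=manip.get_state();q=s["ee_rot"];print(s["position"],"close",np.degrees(2*np.arctan2(q[2],q[1]))-90)
im,c=snap("wrist","w4.png")
g=cv2.cvtColor(im,cv2.COLOR_RGB2GRAY); print(proj(c,[.4466,-.0891,.022]),[proj(c,p) for p in([.4917,-.0745,.022],[.401,-.077,.022])])
```

```text
[ 0.44758529 -0.08763061  0.11847904] close 91.58360966308365
[274.2 217.7] [array([293.4, 278.8]), array([295.5, 149.1])]
```

View pics/w4.png

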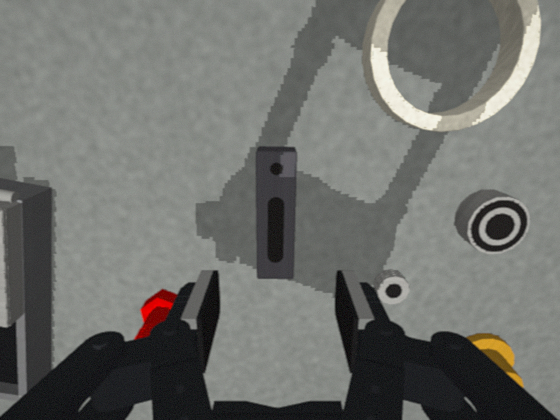

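The bar lies square between the jaws with its centre at (275,213). Grasp it.

Emit:
drive_tool --rows '[[[0,0,0],[-0.1,-0.15,-3.5],5],[[0,0,0],[0,0,-3.5],5],[[0,0,0],[0,0,-2.8],5],[[0,0,0],[0,0,0],5],[[0,0,0],[0,0,0],2.4],[[0,0,0],[0,0,0],2.2],[[0,0,0],[0,0,0],2.2],[[0,0,0],[0,0,0],2.2]]' --force 80

```text
clock: 14.8
position: [0.4473, -0.09, 0.0219]
ee_rot: [0.002, -0.013, 1.0, -0.0]
contact_force: [0.0, 3.9, 7.2]
width: 0.0238
gripper_force: 79.3
```

Emit:
drive_tool --rows '[[[0,0,0],[0,0,2],2.2],[[0,0,0],[0,0,5],2.2],[[0,0,-0.03],[0.8,5,0],2.2],[[0,0,-0.04],[0.8,5,0],2.2],[[0,0,-0.04],[0.8,5,0],2.2],[[0,0,-0.04],[0.8,5,0],2.2],[[0,0,-0.03],[0.8,5,0],2.2],[[0,0,-0.02],[0.8,5,0],2.2]]'

```text
clock: 15.8
position: [0.4941, 0.2113, 0.0907]
ee_rot: [0.0, 0.087, 0.996, -0.0]
contact_force: [1.5, 0.0, -2.9]
width: 0.0237
gripper_force: 79.4
```

Emit:
drive_tool --rows '[[[0,0,0],[0.9,5,0],2.2],[[0,0,0],[0,0,0],2.2],[[0,0,0],[0,0,0],2.2],[[0,0,0],[0,0,0],2.2]]'

```text
clock: 16.3
position: [0.5025, 0.2585, 0.0902]
ee_rot: [-0.0, 0.087, 0.996, -0.0]
contact_force: [-0.1, -1.1, -3.7]
width: 0.0239
gripper_force: 79.7
```

Emit:
drive_tool --rows '[[[0,0,0],[0.15,0.15,-3],2.2],[[0,0,0],[0,0,-2.5],2.2],[[0,0,0],[0,0,-0.5],2.2],[[0,0,0],[0,0,0],2.2],[[0,0,0],[0,0,0],2.2]]'

```text
clock: 16.92
position: [0.5055, 0.2613, 0.0315]
ee_rot: [0.001, 0.087, 0.996, 0.001]
contact_force: [0.3, 0.2, -2.9]
width: 0.0237
gripper_force: 79.6
```

Emit:
drive_tool --rows '[[[0,0,0],[-0.1,-0.1,-0.3],2.2],[[0,0,0],[0,0,-0.25],2.2],[[0,0,0],[0,0,0],2.2],[[0,0,0],[0,0,0],3.2],[[0,0,0],[0,0,0],3.6],[[0,0,0],[0,0,3],3.6],[[0,0,0],[0,0,5],5.5],[[0,0,0],[0,0,3],7]]'

```text
clock: 17.92
position: [0.5046, 0.2607, 0.1371]
ee_rot: [0.001, 0.087, 0.996, 0.001]
contact_force: [0.6, 0.4, 0.4]
width: 0.0693
gripper_force: 0.0
```

Emit:
drive_tool --rows '[[[0,0,0],[1.7,-4.5,-1],6],[[0,0,0],[1.7,-4.5,-1],6],[[0,0,0],[1.7,-4.5,-1],6],[[0,0,0],[1.7,-4.4,0],6],[[0,0,0],[0,0,0],6],[[0,0,0],[0,0,0],6]]'

```text
clock: 18.68
position: [0.5713, 0.0816, 0.1046]
ee_rot: [-0.0, 0.087, 0.996, 0.0]
contact_force: [-0.6, 0.4, -0.2]
width: 0.0596
gripper_force: 0.0
```

Run:
```python
from h import *
s=manip.get_state();print(s["position"]); im,c=snap("wrist","w5.png"); t,ct=snap("top","t5.png")
h=cv2.cvtColor(im,cv2.COLOR_RGB2HSV); m=cv2.inRange(h,(14,120,80),(30,255,255))
k=max(cv2.findContours(m,0,2)[0],key=cv2.contourArea); x,y,w,hh=cv2.boundingRect(k); print((x,y,w,hh),proj(c,[.573,.0815,.034]),proj(c,[.573,.0815,.004]))
a=cv2.resize(im,(400,300)); b=cv2.resize(t[165:265,105:238],(400,300),interpolation=cv2.INTER_CUBIC)
cv2.imwrite('pics/m5.png',cv2.cvtColor(np.hstack([a,b]),cv2.COLOR_RGB2BGR))
```

```text
[0.57126796 0.08156625 0.10464885]
(243, 183, 74, 77) [276.8 236.8] [276.8 219.7]
```

View pics/m5.png

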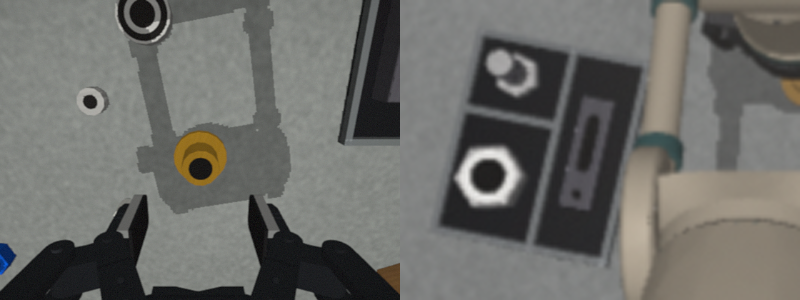

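The board holds the bolt, nut and bar, all well inside. The bush is at (280,236) full scale, as predicted.

Emit:
drive_tool --rows '[[[0,0,0],[0.15,-0.05,-3.5],6],[[0,0,0],[0,0,-3],6],[[0,0,0],[0,0,-1.6],6],[[0,0,0],[0,0,0],6],[[0,0,0],[0,0,0],4],[[0,0,0],[0,0,0],3],[[0,0,0],[0,0,0],2.8],[[0,0,0],[0,0,0],2.8]]' --force 60

```text
clock: 19.77
position: [0.5742, 0.0812, 0.0255]
ee_rot: [0.002, 0.087, 0.996, 0.001]
contact_force: [-0.0, 1.8, 6.1]
width: 0.0299
gripper_force: 59.1
```

Emit:
drive_tool --rows '[[[0,0,0],[0,0,2],2.8],[[0,0,0],[0,0,4.5],2.8],[[0,0,0],[0,-2,4.5],2.8],[[0,0,0],[-0.4,-5,1.5],2.8],[[0,0,0],[-0.4,-5,0],2.8],[[0,0,0],[-0.4,-5,0],2.8],[[0,0,0],[-0.4,-5,0],2.8],[[0,0,0],[-0.4,-5,0],2.8]]'

```text
clock: 20.78
position: [0.5524, -0.1909, 0.1489]
ee_rot: [-0.0, 0.087, 0.996, -0.0]
contact_force: [-0.1, -0.0, -2.0]
width: 0.0298
gripper_force: 59.7
```

Emit:
drive_tool --rows '[[[0,0,0],[-0.4,-5,0],2.8],[[0,0,0],[-0.4,-5,0],2.8],[[0,0,0],[0,-2,0],2.8],[[0,0,0],[0,0,0],2.8],[[0,0,0],[0,0,0],2.8]]'

```text
clock: 21.4
position: [0.5448, -0.3076, 0.1486]
ee_rot: [-0.0, 0.086, 0.996, 0.001]
contact_force: [0.1, -0.1, -2.0]
width: 0.0299
gripper_force: 59.8
```

Run:
```python
from h import *
s=manip.get_state();print(s["position"],s["ee_rot"]); im,c=snap("wrist","w6.png")
for p in ([.4083,-.2892,.049],[.416,-.2889,.049],[.547,-.312,.022]): print(proj(c,p))
```

```text
[ 0.54481622 -0.307592    0.14858506] [-4.70859008e-04  8.64727105e-02  9.96253748e-01  8.47566449e-04]
[266.3 -17.6]
[269.4  -2.1]
[270.9 209.4]
```

View pics/w6.png

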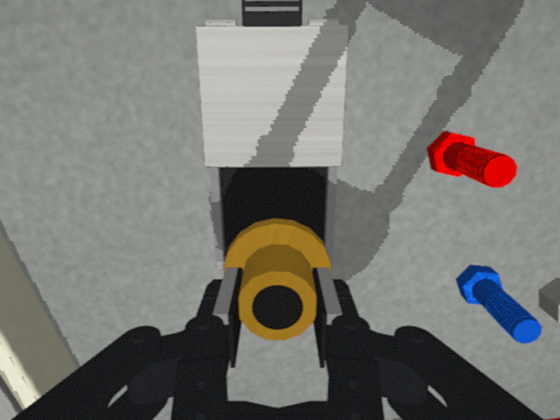

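The bush is held upright. Lid front edge is at row 165, rear edge at row 26, and the pocket spans columns 221–327. Now the case pose from these.

Run:
```python
from h import *
c=eyes.get_calibration("wrist")
for n,u,v,z in(("lidF L",206,165,.049),("lidF R",341,165,.049),("lidR L",197,27,.049),("lidR R",347,27,.049),("tab base",273,24,.049),("tabL",243,10,.049),("tabR",302,10,.049),("pockL",221,190,.032),("pockR",328,190,.032)): print(n,pl(c,u,v,z))
```

```text
lidF L [ 0.5019 -0.3455  0.049 ]
lidF R [ 0.5168 -0.2605  0.049 ]
lidR L [ 0.4235 -0.3321  0.049 ]
lidR R [ 0.4381 -0.2478  0.049 ]
tab base [ 0.4294 -0.2891  0.049 ]
tabL [ 0.4195 -0.3045  0.049 ]
tabR [ 0.4252 -0.2718  0.049 ]
pockL [ 0.5238 -0.3431  0.032 ]
pockR [ 0.5368 -0.2691  0.032 ]
```

Emit:
drive_tool --rows '[[[0,0,0],[0.55,-0.25,-3],2.8],[[0,0,0],[0,0,-3],2.8],[[0,0,0],[0,0,-2.5],2.8],[[0,0,0],[0,0,-0.8],2.8],[[0,0,0],[0,0,0],2.8],[[0,0,0],[0,0,0],2.8]]'

```text
clock: 22.2
position: [0.5515, -0.3119, 0.0571]
ee_rot: [0.001, 0.087, 0.996, -0.001]
contact_force: [-0.1, 0.3, -1.7]
width: 0.0299
gripper_force: 59.8
```

Emit:
drive_tool --rows '[[[0,0,0],[0,0,-0.4],2.8],[[0,0,0],[0,0,-0.4],2.8],[[0,0,0],[0,0,-0.2],2.8],[[0,0,0],[0,0,0],2.8],[[0,0,0],[0,0,0],2.8]]'

```text
clock: 22.82
position: [0.5506, -0.3119, 0.0475]
ee_rot: [0.0, 0.087, 0.996, -0.0]
contact_force: [-2.7, 0.4, 8.2]
width: 0.0302
gripper_force: 60.8
```

Emit:
drive_tool --rows '[[[0,0,0],[0,0,0],3.8],[[0,0,0],[0,0,0],4.4],[[0,0,0],[0,0,3],4.4],[[0,0,0],[0,0,5],4.4],[[0,0,0],[-3.5,0.6,2.5],1],[[0,0,0],[-3.5,0.6,0],0],[[0,0,0],[-3.5,0.6,0],0],[[0,0,0],[-3.4,0.6,0],0]]'

```text
clock: 23.82
position: [0.4104, -0.2875, 0.1508]
ee_rot: [0.0, 0.087, 0.996, -0.0]
contact_force: [0.1, 0.6, 0.9]
width: 0.0002
gripper_force: 0.0
```

Emit:
drive_tool --rows '[[[0,0,0],[0,0,0],0],[[0,0,0],[0,0,0],0]]'

```text
clock: 24.08
position: [0.4124, -0.2883, 0.1511]
ee_rot: [0.001, 0.087, 0.996, -0.0]
contact_force: [0.1, 0.2, -0.3]
width: 0.0004
gripper_force: 0.0
```

Run:
```python
from h import *
s=manip.get_state();print(s["position"],s["width"]); im,c=snap("wrist","w7.png")
im2,c2=snap("top","t7.png")
print(proj(c,[.412,-.287,.049]))
a=cv2.resize(im,(400,300)); b=cv2.resize(im2[165:275,345:492],(400,300),interpolation=cv2.INTER_CUBIC)
cv2.imwrite('pics/m7.png',cv2.cvtColor(np.hstack([a,b]),cv2.COLOR_RGB2BGR))
```

```text
[ 0.4123687  -0.2882755   0.15107268] 0.0004393332495915414
[278.4 215.4]
```

View pics/m7.png

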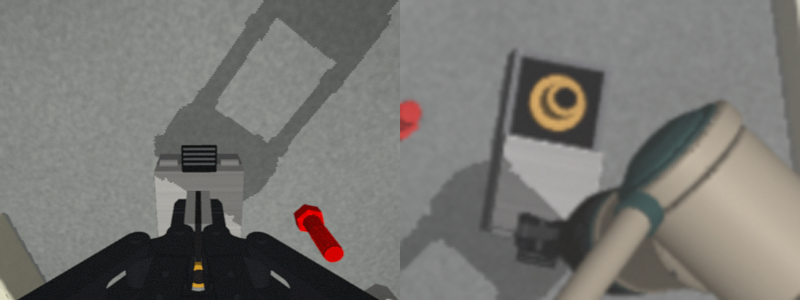

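The bush stands upright in the open pocket. The tab is at (278,218) full scale in the wrist view, matching the predicted (278,215). Press it.

Emit:
drive_tool --rows '[[[0,0,0],[0,0.1,-3],0],[[0,0,0],[0,0,-3],0],[[0,0,0],[0,0,-2.2],0],[[0,0,0],[0,0,-0.5],0],[[0,0,0],[0,0,0],0],[[0,0,0],[0,0,0],0]]'

```text
clock: 24.92
position: [0.4124, -0.2873, 0.0647]
ee_rot: [0.001, 0.087, 0.996, -0.001]
contact_force: [0.5, 0.0, 0.5]
width: -0.0001
gripper_force: 0.0
```

Emit:
drive_tool --rows '[[[0,0,0],[0,0,-0.4],0],[[0,0,0],[0,0,-0.4],0],[[0,0,0],[0,0,-0.4],0],[[0,0,0],[0,0,-0.2],0],[[0,0,0],[0,0,0],0]]'

```text
clock: 25.55
position: [0.403, -0.2855, 0.0498]
ee_rot: [-0.008, 0.084, 0.996, 0.001]
contact_force: [-20.5, -4.6, 9.3]
width: 0.0003
gripper_force: 10.2
```

Emit:
drive_tool --rows '[[[0,0,0],[0,0,-0.3],0],[[0,0,0],[0,0,0],0]]'

```text
clock: 25.8
position: [0.4014, -0.285, 0.0457]
ee_rot: [-0.01, 0.084, 0.996, 0.001]
contact_force: [-23.0, -6.7, 4.7]
width: 0.0003
gripper_force: 10.2
```

The lid is pushing on the fingers, so it has sprung up. Raise out of its way.

Emit:
drive_tool --rows '[[[0,0,0],[-0.8,0.1,1],0],[[0,0,0],[-0.5,0,3],0],[[0,0,0],[0,0,4],0],[[0,0,0],[0,0,4],2],[[0,0,0],[0,0,3],4],[[0,0,0],[0,0,0],6]]'

```text
clock: 26.55
position: [0.4002, -0.287, 0.1999]
ee_rot: [0.003, 0.087, 0.996, -0.002]
contact_force: [-0.4, 0.2, 0.8]
width: 0.0545
gripper_force: 0.0
```

Run:
```python
from h import *
s=manip.get_state();print(s["position"],s["contact_force"]); im2,c2=snap("scene","s8.png")
cv2.imwrite('pics/s8c.png',cv2.cvtColor(cv2.resize(im2[100:260,120:340],(660,480)),cv2.COLOR_RGB2BGR))
```

```text
[ 0.40018869 -0.28697681  0.19988486] [-0.44631723  0.15073673  0.80854193]
```

View pics/s8c.png

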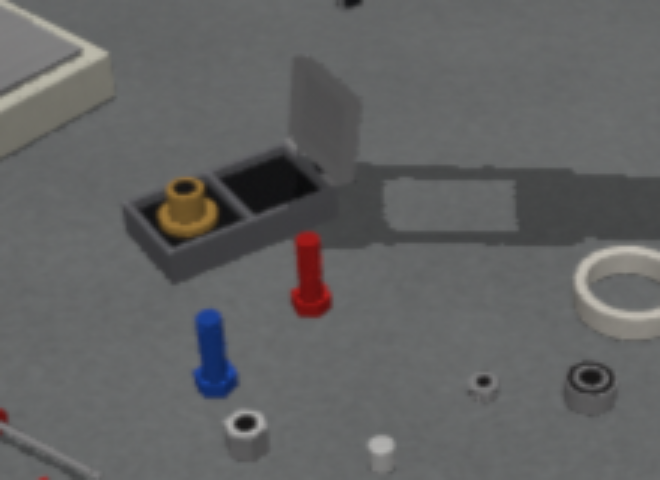

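The lid is fully open (crop 325,120), and the bush and small nut are undisturbed. Now fetch the bearing.

Emit:
drive_tool --rows '[[[0,0,0],[0.7,5,0],6],[[0,0,0],[0.7,5,0],6],[[0,0,0],[0.7,5,-1],6],[[0,0,0],[0.7,5,-2],6],[[0,0,0],[0.7,5,-2],6],[[0,0,0],[0.7,5,-2],6],[[0,0,0],[0.7,4.7,-2],6.2],[[0,0,0],[0,0,0],6.2]]'

```text
clock: 27.6
position: [0.4453, 0.0641, 0.1043]
ee_rot: [-0.003, 0.084, 0.996, 0.0]
contact_force: [-0.1, -0.9, 0.2]
width: 0.062
gripper_force: 0.0
```

Emit:
drive_tool --rows '[[[0,0,0],[0,0,0],6.2]]'

```text
clock: 27.72
position: [0.4469, 0.0611, 0.1061]
ee_rot: [-0.001, 0.086, 0.996, -0.0]
contact_force: [-0.2, 0.9, -0.2]
width: 0.0622
gripper_force: 0.0
```

Run:
```python
from h import *
s=manip.get_state();print(s["position"]); im,c=snap("wrist","w9.png"); print(proj(c,[.449,.0598,.02]))
g=cv2.medianBlur(cv2.cvtColor(im,cv2.COLOR_RGB2GRAY),3); m=cv2.inRange(g,0,50); m[330:]=0
for k in cv2.findContours(m,0,2)[0]:
    a=cv2.contourArea(k)
    if a>300: (u,v),r=cv2.minEnclosingCircle(k); print(a,u,v,r,pl(c,u,v,.02))
```

```text
[0.44691745 0.06113374 0.10611041]
[275.1 228.4]
500.5 398.0 307.5 29.364192962646484 [0.521 0.133 0.02 ]
493.5 156.5 307.5 29.025949478149414 [ 0.4925 -0.0307  0.02  ]
941.0 365.0 301.5 30.00426483154297 [0.5124 0.1111 0.02  ]
1044.0 188.5 301.5 29.807815551757812 [ 0.4916 -0.0079  0.02  ]
2281.0 277.99658203125 227.96810913085938 28.16037368774414 [0.4491 0.0617 0.02  ]
2414.5 541.5 259.5 71.66947937011719 [0.5006 0.2284 0.02  ]
2015.0 531.5 224.5 108.05795288085938 [0.4744 0.2208 0.02  ]
```

Emit:
drive_tool --rows '[[[0,0,0],[0.2,0,-3.5],6.2],[[0,0,0],[0,0,-3.5],6.2],[[0,0,0],[0,0,-1.8],6.2],[[0,0,0],[0,0,0],6.2],[[0,0,0],[0,0,0],4.5],[[0,0,0],[0,0,0],3.8],[[0,0,0],[0,0,0],3.8],[[0,0,0],[0,0,0],3.8]]'

```text
clock: 28.78
position: [0.4506, 0.0607, 0.0203]
ee_rot: [0.001, 0.087, 0.996, -0.0]
contact_force: [-0.9, -2.8, 6.6]
width: 0.0393
gripper_force: 59.9
```

Emit:
drive_tool --rows '[[[0,0,0],[0,0,2],3.8],[[0,0,0],[0,0,5],3.8],[[0,0,0],[0.1,-2,5],3.8],[[0,0,0],[0.4,-4.8,1],3.8],[[0,0,0],[0.4,-4.8,0],3.8],[[0,0,0],[0.4,-4.8,0],3.8],[[0,0,0],[0.4,-4.8,0],3.8],[[0,0,0],[0.4,-4.8,0],3.8]]'

```text
clock: 29.78
position: [0.4706, -0.2003, 0.1496]
ee_rot: [0.001, 0.087, 0.996, -0.0]
contact_force: [1.2, 0.3, -0.4]
width: 0.0396
gripper_force: 60.3
```

Emit:
drive_tool --rows '[[[0,0,0],[0.4,-4.8,0],3.8],[[0,0,0],[0.4,-4.3,0],3.8],[[0,0,0],[0,-0.8,0],3.8],[[0,0,0],[0,0,0],3.8],[[0,0,0],[0,0,0],3.8]]'

```text
clock: 30.4
position: [0.4782, -0.2962, 0.149]
ee_rot: [-0.0, 0.086, 0.996, 0.001]
contact_force: [-0.1, -0.5, -1.2]
width: 0.0391
gripper_force: 60.3
```

Run:
```python
from h import *
s=manip.get_state();print(s["position"],s["width"]); im,c=snap("wrist","wA.png"); print(proj(c,[.479,-.298,.022]),proj(c,[.4726,-.297,.022]))
```

```text
[ 0.47820482 -0.29623329  0.14895302] 0.03912847573218312
[274.2 206.8] [274.1 198.4]
```

View pics/wA.png

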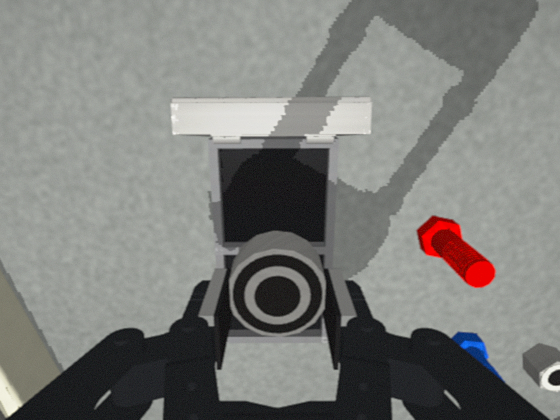

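The compartment centre is at (273,196) and was predicted at (274,198). The lid at (271,117) is clear of the gripper. Lower it.

Emit:
drive_tool --rows '[[[0,0,0],[0.1,-0.15,-3.5],3.8],[[0,0,0],[0,0,-3],3.8],[[0,0,0],[0,0,-2.5],3.8],[[0,0,0],[0,0,-0.8],3.8],[[0,0,0],[0,0,0],3.8],[[0,0,0],[0,0,0],3.8]]'

```text
clock: 31.2
position: [0.4804, -0.2995, 0.052]
ee_rot: [0.001, 0.087, 0.996, -0.001]
contact_force: [0.3, 0.2, -1.1]
width: 0.0394
gripper_force: 60.3
```

Emit:
drive_tool --rows '[[[0,0,0],[-0.1,0.1,-0.4],3.8],[[0,0,0],[0,0,-0.4],3.8],[[0,0,0],[0,0,-0.2],3.8],[[0,0,0],[0,0,0],3.8],[[0,0,0],[0,0,0],3.8]]'

```text
clock: 31.82
position: [0.4785, -0.2982, 0.0423]
ee_rot: [0.0, 0.087, 0.996, -0.0]
contact_force: [-3.0, 1.4, 10.7]
width: 0.0393
gripper_force: 61.4
```

Seated. Release gently, rise straight up, then clear away.

Emit:
drive_tool --rows '[[[0,0,0],[0,0,0],4.4],[[0,0,0],[0,0,0],4.8],[[0,0,0],[0,0,1],4.8],[[0,0,0],[0,0,3],4.8],[[0,0,0],[0,0,5],4.8],[[0,0,0],[0,0,5],4.8],[[0,0,0],[0,5,2],4.8],[[0,0,0],[-2,5,0],4.8]]'

```text
clock: 32.83
position: [0.4606, -0.1984, 0.2035]
ee_rot: [0.003, 0.087, 0.996, -0.001]
contact_force: [0.8, 0.4, -0.8]
width: 0.0479
gripper_force: 0.0
```

Emit:
drive_tool --rows '[[[0,0,0],[-2,5,0],4.8],[[0,0,0],[-2,5,0],4.8],[[0,0,0],[-2,4,0],4.8],[[0,0,0],[0,0,0],4.8],[[0,0,0],[0,0,0],4.8]]'

```text
clock: 33.45
position: [0.3993, -0.0587, 0.2015]
ee_rot: [0.001, 0.086, 0.996, -0.0]
contact_force: [-0.6, 0.3, -0.1]
width: 0.0484
gripper_force: 0.0
```

Run:
```python
from h import *
print(manip.get_state()["position"]); a,c=snap("scene","sB.png"); b,ct=snap("top","tB.png")
print("small",[proj(ct,[.6727,-.084,.024])])
x=cv2.resize(a[110:360,130:463],(400,300),interpolation=cv2.INTER_CUBIC); y=cv2.resize(b[120:345,120:420],(400,300),interpolation=cv2.INTER_CUBIC)
cv2.imwrite('pics/mB.png',cv2.cvtColor(np.hstack([x,y]),cv2.COLOR_RGB2BGR))
```

```text
[ 0.39930745 -0.05867656  0.20149157]
small [array([309.1, 150.9])]
```

View pics/mB.png

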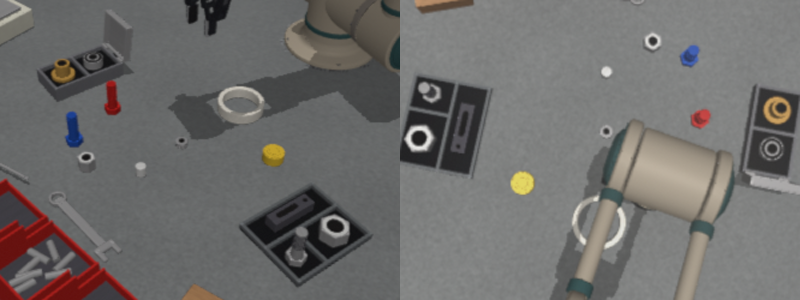

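Every part is in its place: bearing flat in the compartment, lid open, bush, bolt and nut seated, bar in its lane, and the small nut unmoved. Now I'll hand it in.

```bash
python3 -c "
from rig import job
print(job.sign_off())"
```

```text
the job is handed in; nothing more can be done
None
```

Both kits are made up and handed in at about 33 s; the last pictures showed every part in its place, the lid open and the small nut unmoved, but sign-off returned no verdict.

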